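# Prop the warmer's guard open and turn its dial up

### The arm

A 6-joint arm with a two-finger parallel gripper is mounted at the origin on a cart in front of the work surface, level with it; the furniture and walls round the work are solid. World frame = base frame: x ahead of the robot, y to its left, z up, the work surface at z = 0. Lengths are in m, angles in degrees, forces in N, time in s.
With the tool pointing down it reaches from about 0.3 to 0.875 m from the base axis. Payload 6.4 kg.
Tool frame: the origin (TCP) lies midway between the tips of the shut fingers; the grasp point (between the pads) lies 19 mm behind it; z points along the fingers, y is the line along which they close (so a half turn about z gives the same grasp; the last joint's range is limited). The gripper opens to 85 mm and grips with 20 to 120 N. Pads are 22 mm wide; open, the fingers measure 114 mm over their backs; the gripper's body (76 mm by 85 mm) begins 54 mm behind the grasp point. The pads swing forward as they close: fully open they stand 13 mm farther back than shut.
Start: joints at [51.721, 10.359, 92.074, -0, 77.567, -11.82], TCP at [0.256, 0.515, 0.231] pointing down, gripper open.
Joint ranges: [-171.53, 171.53], [-51.25, 118.39], [17.06, 147.69], [-65.23, 245.23], [0, 150.52], [-178.68, 178.68]. Speed limits (degrees/s): [147.25, 147.25, 172.46, 180, 180, 180].

### API

Orientations are given as [roll, pitch, yaw] about the fixed x, y, z axes, in that order (R = Rz(yaw) Ry(pitch) Rx(roll)).
In Python, from workcell import ctrl, camrig, job, status gives the robot as it stands (ctrl), with the cameras (camrig), the job (job) and the readings (status).
- The arm moves only by the shell command python3 inch.py 'ROWS' [FORCE]. ROWS is 1 to 5 rows, parted by a bar, with the numbers parted by spaces; each row has 5 numbers: dx, dy, dz in m, then a turn about the tool's z in degrees, then the finger opening in m; each row shifts and turns the commanded pose from where the row before left it, along the tool's axes as they then stand; what a row does not reach is not made up. A row lasts 1/12 s, in which the tool goes at most 0.0417 m and 7.16 degrees, less where a joint would pass 70% of its speed; a pose out of reach is approached as far as the arm can. The fingers move at their own pace and stop on an object; FORCE is the grip in N (left out, the last holds). Time passes only in rows, so rows that do not move let the fingers close. It prints the time, the measured TCP pose, the force, the opening and the grip force at its end. Input that does not fit is refused with a message, and nothing moves.
- status.get_obs(): the state, without advancing time (a new reading comes with each control period).
- camrig.camera(name): name is "side" or "top" or "wrist"; returns (picture, depth): 400x640x3 uint8, blue, green, red; 400x640 float32, m along the optical axis (not along the pixel's ray), 0 where there is no reading.
- camrig.camera_params(name): a dict with "mtx" (3x3 intrinsics, pixels), "origin" and "rotation" of the camera in the world. Camera axes: x right, y up, looking along -z (the intrinsics and any distortion apply to the point x, -y, -z); pixel columns grow to the right and rows downward; lengths in m; the calibration is good to about 2 mm. The wrist camera is an equidistant fisheye: a pixel r from the principal point sees the ray r / f radians off the axis. A picture is of the moment at which its call begins: read the wrist's pose just before it. camera_params takes no time and is no camera call; for the wrist camera it gives the pose at the moment of the call.
- job.job_done(): hands the job in; it is judged then, once.
The state is a dict: "t": time; "joints": joint angles; "qvel": joint speeds; "joint_efforts": joint torques, N m; "ee_pos": TCP position; "tcp_rot": TCP orientation; "contact_force": force on the tool from outside, world axes, zero at the start; "wrist_torque": the same for the moment, N m; "opening": finger opening in m; "grasp_force": force on a finger pad.
Only numpy, scipy, OpenCV 4.12 (cv2) and the standard library are available. Lean on these libraries where they do the work, as an engineer would, in place of code of your own. Each camera call takes 0.05 s, during which the arm holds its last target. There are 200 camera calls.

### The job

The food warmer's control box stands on the counter, its dial shut under a sprung flip guard that falls closed by itself. Take the metal prop out of its parking block, lift the guard with the prop's toe and seat the prop's foot fully in the square socket on the box (the socket sits a little to one side or the other of its nominal place, so feel for it) so that it holds the guard open by itself; then turn the dial clockwise to its end stop and let go, leaving the guard propped. Go gently (no hard pressing or jamming with the prop) and leave the other things on the counter where they are.

Things in the scene. Friction and masses are not known exactly. Their poses are not given: they have to be found in the camera images.
- box: grey control box, fixed on the counter (top at world z = 0), 120 x 200 mm. Origin: centre of underside; x to its back (hinge side), y left, z up. Deck 60 mm up. Cheeks at y = 90..100 mm on both sides and a rear wall at x = 49..59 mm rise to 94 mm; the front is open above the deck. Dial and socket stand on the deck under the closed guard.
- socket (a point): nominal centre of the square socket's mouth, at (24, 50, 86) mm in the box's frame; axes as the box. The socket is a dark steel boss 36 x 44 x 26 mm clamped firmly on the deck in a crosswise slot: the real one sits up to 10 mm to either side (along y) of this point, not measured, to be felt. Its square hole is 16 mm wide, 24 mm deep, with a 1.5 mm chamfer.
- guard_hinge (a point): middle of the guard's hinge line, which runs along the box's y, at (52, 0, 94) mm in the box's frame; axes as the box. The guard's underside lies in a plane through this line.
- guard_lip (a point): middle of the lower front edge of the guard, a flat clear plate in a black frame, 137 mm from hinge to lip, 204 mm wide, 5 mm thick. Closed, it lies level, its lip overhanging the box's front by 25 mm, underside 94 mm above the box's origin. x points from lip to hinge, z out of the plate's upper side.
- guard (a joint): angle of the flip guard, rad: 0 closed and level, 1.57 upright, 2.1 fully open on its back stop. A spring shuts it from every angle: about 0.12 N m holds it at every angle below upright; it is damped and shuts softly. Let go on a fully seated prop, it leans the prop forward by some 0.15 rad (play in the socket) and rests at about 1.65.
- dial (a joint): angle of the dial, rad: grows clockwise seen from above; hard end stops at 0 and 1.45. It starts between 0 and 0.3. It stays where it is left; friction about 0.1 N m.
- dial_grip (a point): on the dial's upright axis, at (-8, -34, 80) mm in the box's frame. The dial is a black disc of 44 mm diameter with a grip bar 42 mm long and 13 mm thick; bar top 10 mm above, bar foot 12 mm below this point. The frame turns with the dial: x runs along the bar, which at joint value 0 is the box's x.
- prop: loose metal prop, about 90 g: upright square bar 14 mm thick, 126 mm tall, foot stepped to 10 mm (lowest 5 mm), flush black cap on top. Origin: centre of its foot; z up the bar. A round toe 10 mm thick sticks out along +x at 74 mm height. Grip it from above across its y sides between 85 and 120 mm height. It starts upright in the parking block, foot 5 mm above the block's underside.
- toe (a point): centre of the round end (radius 5 mm) of the prop's toe, at (36, 0, 74) mm from the prop's origin. When the prop is seated, foot at the bottom of the socket 24 mm below its mouth and toe towards the box's back, the toe bears on the guard's underside about 42 mm above the hinge line.
- stand: parking block, dark steel, fixed on the counter, 80 x 80 x 30 mm, with an upright square hole 16.5 mm wide and 25 mm deep in which the prop stands. Origin: centre of its underside.
- till_roll: bystander: white paper till roll, 84 mm across, 88 mm tall; origin centre of underside
- grey_tape: bystander: grey tape roll lying flat, 82 mm across, 30 mm tall; origin centre of underside
- printed_tape: bystander: pale tape roll lying flat, 88 mm across, 24 mm tall; origin centre of underside
- order_pad: bystander: spiral order pad, 130 x 94 x 13 mm; origin centre of underside
- card_wallet: bystander: black card wallet, 70 x 100 x 14 mm; origin centre of underside
- marker: bystander: marker pen, 135 mm long, 17 mm thick; origin centre of underside

How it is judged:
By the outcome, as a careful person would: the job done as asked, in the order asked, and still so for the second after the job is handed in, with the robot touching nothing.
It also fails if it takes over 72 s, if anything falls off the work surface, if the arm or the gripper's body presses on something with over 40 N, if the wrist force passes 120 N, or if a joint passes its speed limit or range.

## Working session

There is one attempt and no reset: what is moved stays moved. The work goes in short steps, Python scripts to look and compute and a shell command to move; the robot and the scene stay as the last step left them, time stands still between calls to the robot, and variables do not carry over. Pictures are saved under pics/ and viewed, at most 10 in all, crops included, and the job is handed in when it is done.

```bash
ls; mkdir -p pics; python3 - <<'E'
from workcell import ctrl, camrig, job, status
import cv2,numpy as np
np.set_printoptions(precision=4,suppress=True)
for n in("side","top"):
    im,d=camrig.camera(n);cv2.imwrite(f"pics/{n}0.png",im);np.savez(f"{n}0.npz",im=im,d=d)
    p=camrig.camera_params(n);print(n,p)
print(status.get_obs())
E
```

```text
inch.py
pics
workcell.py
side {'mtx': array([[465.7234,   0.    , 323.2517],
       [  0.    , 465.7234, 200.9449],
       [  0.    ,   0.    ,   1.    ]]), 'origin': array([ 0.2438, -1.2922,  0.9714]), 'rotation': array([ 57.9928,   1.324 , -12.8082])}
top {'mtx': array([[482.8122,   0.    , 327.5936],
       [  0.    , 482.8122, 193.4554],
       [  0.    ,   0.    ,   1.    ]]), 'origin': array([0.3101, 0.0492, 1.5387]), 'rotation': array([  8.4085,   0.2188, -88.6496])}
{'t': 0.1, 'joints': array([ 51.7219,  10.3963,  92.1254,  -0.0006,  77.567 , -11.8217]), 'qvel': array([ 0.0958, -0.0589, -0.0977, -0.0644, -0.0986,  0.0087]), 'joint_efforts': array([  0.0002, -44.5875, -35.224 ,  -0.0003,   0.0042,   0.    ]), 'ee_pos': array([0.2559, 0.5144, 0.2305]), 'tcp_rot': array([-179.9132,   -0.0176,  153.5437]), 'contact_force': array([ 0.5313, -0.2313,  0.5336]), 'wrist_torque': array([ 0.023 , -0.0334, -0.0343]), 'grasp_force': 0.0, 'opening': 0.08515174518271491}
```

View pics/top0.png

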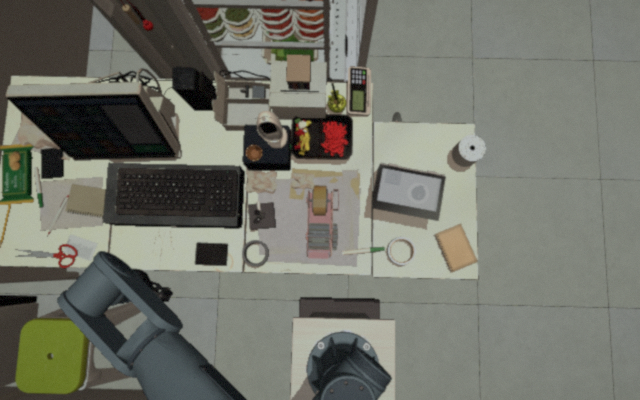

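View pics/side0.png

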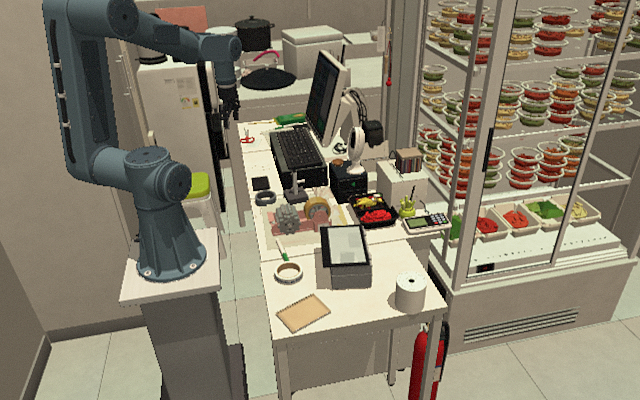

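The top view shows the box with its guard at about (408,190), lip on the near side, and a dark parking block with the prop at about (260,214). The side view shows the prop at about (296,186) and the box at (346,255). I'll enlarge both and compute the 3D points.

```bash
cat > h.py <<'E'
import numpy as np,cv2
from scipy.spatial.transform import Rotation as R
from workcell import ctrl, camrig, job, status
np.set_printoptions(precision=4,suppress=True)
def w(p,u,v,d):
    M=p["mtx"];c=np.stack([(u-M[0,2])/M[0,0]*d,-(v-M[1,2])/M[1,1]*d,-d],-1)
    return c@R.from_euler("xyz",p["rotation"],degrees=True).as_matrix().T+p["origin"]
def proj(p,X):
    c=(np.asarray(X)-p["origin"])@R.from_euler("xyz",p["rotation"],degrees=True).as_matrix()
    M=p["mtx"];return np.stack([M[0,0]*c[...,0]/-c[...,2]+M[0,2],M[1,1]*-c[...,1]/-c[...,2]+M[1,2]],-1)
def cloud(p,d):
    v,u=np.mgrid[:400,:640];return w(p,u,v,d)
E
python3 - <<'E'
from h import *
a=np.load("top0.npz");b=np.load("side0.npz")
t=cv2.resize(a["im"][185:245,230:290],(400,400),interpolation=cv2.INTER_CUBIC)
t2=cv2.resize(a["im"][150:230,365:455],(400,356),interpolation=cv2.INTER_CUBIC)
s=cv2.resize(b["im"][155:235,255:335],(400,400),interpolation=cv2.INTER_CUBIC)
s2=cv2.resize(b["im"][215:295,310:390],(400,356),interpolation=cv2.INTER_CUBIC)
cv2.imwrite("pics/c1.png",cv2.resize(np.vstack([np.hstack([t,s]),np.hstack([t2,s2])]),(634,600)))
for n,z in(("top",a),("side",b)):
    C=cloud(camrig.camera_params(n),z["d"]);np.save(n+"C.npy",C)
T=np.load("topC.npy")
print("block/prop z mm\n",(T[200:232:2,246:280:2,2]*1000).astype(int))
for u,v in((262,214),(408,190),(258,209),(381,165),(445,180),(437,218),(375,204)): print(u,v,T[v,u])
E
```

```text
block/prop z mm
 [[-11   2   0   0   3 -14   5   5   9  -2   5   2   6  10   1   8  10]
 [ -9   3   1   3  -1   1  79   5   7   9   2  30  31  32   0   6  10]
 [-16  36  27  31  32  25  86  23  29  27  25  29  26  38   8   1   1]
 [-14  28  28  31  29  28  81  24  32  35  36  37  33  26   8   2   5]
 [-12  27  25  32  25  30  85  86  31  40  28  30  32  28  10   7   3]
 [-21  31  28  30 127 129 132  79  29  27  31  27  29  22  13   9   8]
 [-19  -5  35  31 129 135 131 102  30  28  30  25  30  30  21   4   5]
 [-20   0  26  35  26 129 130 107  59  27  28  33  23  40  19   9   2]
 [-25  -2  30  29  31  32  76  72  62  29  31  24  26  31  23  10   4]
 [ -2  -1  27  27  30  32  25  22  26  29  26  24  28  32  23   6   9]
 [ -6  -1  33  30  26  31  31  35  24  34  31  28  24  28  31   4   5]
 [  1   1  26  26  25  34  28  34  33  24  36  31  27  25  31   7   3]
 [  3   0  27  32  26  26  32  34  27  24  31  26  29  37  29   7   6]
 [  2   6  31  30  29  25  27  33  30  29  26  25  28  33  31   6   1]
 [  3   5  29  29  26  26  34  30  32  21  15   2   3   9   3   2   5]
 [  2  -4  -5  -3   0   3   6   6   9   7   6   4   2   3   8   4   8]]
262 214 [0.4601 0.2605 0.059 ]
408 190 [ 0.5387 -0.1823  0.1002]
258 209 [0.4726 0.2699 0.0825]
381 165 [ 0.6136 -0.1004  0.1004]
445 180 [ 0.5901 -0.3179 -0.0002]
437 218 [ 0.4563 -0.2694  0.0972]
375 204 [ 0.494  -0.0834  0.0989]
```

View pics/c1.png

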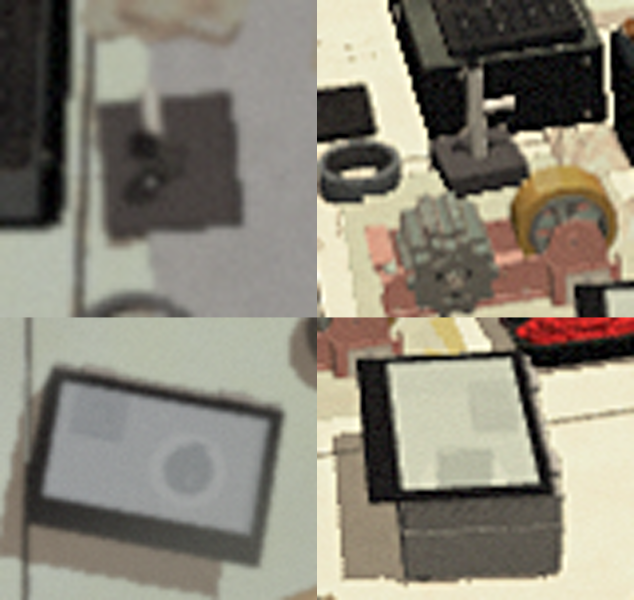

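The crops show the prop standing in the block with its toe pointing away from the robot (top crop, cap at about (148,180), toe up to (150,90)). Dial and socket show faintly through the guard. Next I fit the poses.

```bash
cat >> h.py <<'E'
def ray(p,u,v,z):
    a=w(p,np.asarray(u,float),np.asarray(v,float),np.ones_like(np.asarray(u,float)));o=p["origin"]
    return o+(a-o)*((z-o[2])/(a-o)[...,2])[...,None]
E
python3 - <<'E'
from h import *
for n in("top","side"):
    z=np.load(n+"0.npz");p=camrig.camera_params(n);C=np.load(n+"C.npy")
    def fit(m,zz,name):
        k=cv2.connectedComponentsWithStats(m.astype(np.uint8));i=1+k[2][1:,4].argmax();v,u=np.nonzero(k[1]==i)
        X=ray(p,u,v,zz);r=cv2.minAreaRect((X[:,:2]*1000).astype(np.float32));print(n,name,r,len(u),"medz",np.median(C[v,u,2]))
    reg=lambda x0,x1,y0,y1:(C[...,0]>x0)&(C[...,0]<x1)&(C[...,1]>y0)&(C[...,1]<y1)
    fit(reg(.4,.7,-.35,-.03)&(C[...,2]>.08)&(C[...,2]<.125),.099,"guard")
    P=(.36,.56,.18,.34)
    fit(reg(*P)&(C[...,2]>.018)&(C[...,2]<.045),.03,"block")
    fit(reg(*P)&(C[...,2]>.118)&(C[...,2]<.145),.131,"cap")
    m=reg(*P)&(C[...,2]>.066)&(C[...,2]<.095);print(C[m])
E
```

```text
top guard ((537.0045776367188, -183.95608520507812), (203.85565185546875, 145.04525756835938), 80.34033203125) 3161 medz 0.09744150095016368
top block ((458.4809875488281, 266.59527587890625), (81.09537506103516, 81.10326385498047), 7.054232120513916) 591 medz 0.029762767091001896
top cap ((458.27801513671875, 266.5936584472656), (11.789763450622559, 14.928372383117676), 1.327547550201416) 28 medz 0.1295125212010645
[[0.5592 0.3306 0.0905]
 [0.5555 0.3297 0.0941]
 [0.5579 0.3293 0.0805]
 [0.5528 0.3301 0.0917]
 [0.5559 0.3305 0.0736]
 [0.5505 0.3308 0.0873]
 [0.5529 0.3305 0.0729]
 [0.5472 0.3303 0.0888]
 [0.5502 0.3307 0.0709]
 [0.5432 0.3291 0.094 ]
 [0.5469 0.3304 0.0718]
 [0.5413 0.3304 0.0867]
 [0.5426 0.3288 0.0793]
 [0.5389 0.3311 0.0822]
 [0.5404 0.3297 0.0736]
 [0.5351 0.3301 0.0869]
 [0.5374 0.3297 0.0729]
 [0.5326 0.3306 0.083 ]
 [0.535  0.3304 0.0681]
 [0.5287 0.3295 0.0883]
 [0.5316 0.3299 0.0699]
 [0.5267 0.3307 0.0813]
 [0.5237 0.3305 0.0811]
 [0.5252 0.3294 0.071 ]
 [0.5204 0.3301 0.0825]
 [0.5226 0.3299 0.0675]
 [0.5175 0.3303 0.0809]
 [0.5193 0.3295 0.0687]
 [0.5148
[... 7989 characters left out ...]
94]
 [0.4728 0.266  0.0836]
 [0.4754 0.2577 0.0878]
 [0.4793 0.2574 0.0874]
 [0.4848 0.268  0.0807]
 [0.4882 0.2646 0.0821]
 [0.4924 0.2665 0.0804]
 [0.4955 0.2613 0.0828]
 [0.5002 0.2661 0.0795]
 [0.4563 0.2611 0.0843]
 [0.4598 0.2585 0.0852]
 [0.4631 0.2545 0.0869]
 [0.4686 0.2662 0.0797]
 [0.4718 0.2607 0.0822]
 [0.4761 0.2636 0.08  ]
 [0.4798 0.2625 0.0801]
 [0.4565 0.265  0.0776]
 [0.4594 0.2576 0.0813]
 [0.4637 0.2606 0.0791]
 [0.4679 0.2623 0.0774]
 [0.4567 0.2681 0.0714]
 [0.459  0.2564 0.0776]
 [0.4637 0.262  0.0738]
 [0.4674 0.2607 0.074 ]
 [0.472  0.2654 0.0707]
 [0.4563 0.2671 0.0676]
 [0.4588 0.2571 0.0728]
 [0.4634 0.2621 0.0693]
 [0.4667 0.2576 0.0713]
 [0.466  0.2549 0.0685]]
```

Fit results:

| Item | World position (mm) | Check or yaw |
|---|---|---|
| Guard rectangle | centre (537, -184) | 204 x 145 (expected 204 x 144) |
| Box origin | about (550, -186) | yaw about -9.7° |
| Prop | (458, 267) | cap at z = 0.130 |
| Block | centred on the prop | 81 x 81, yaw about 7° |

I'll now approach above the prop and refine with the wrist camera.

```bash
python3 inch.py '-0.036 -0.0165 0 0 0.085 | -0.036 -0.0165 0 0 0.085 | -0.036 -0.0165 0 0 0.085 | -0.036 -0.0165 0 0 0.085 | -0.036 -0.0165 0 0 0.085'
python3 inch.py '-0.036 -0.0165 0 -7 0.085 | 0 0 0 -7 0.085 | 0 0 0 -7 0.085 | 0 0 0 -7 0.085 | 0 0 0 -5.5 0.085'
python3 inch.py '0 0 0 0 0.085'
cat >> h.py <<'E'
def snap(n):
    p=camrig.camera_params("wrist");im,d=camrig.camera("wrist");np.savez(n+".npz",im=im,d=d,o=p["origin"],r=p["rotation"],m=p["mtx"]);cv2.imwrite(f"pics/{n}.png",im);return p,im,d
def load(n):
    z=np.load(n+".npz");return dict(mtx=z["m"],origin=z["o"],rotation=z["r"]),z["im"],z["d"]
def frays(p,u,v):
    M=p["mtx"];x=(np.asarray(u,float)-M[0,2])/M[0,0];y=(np.asarray(v,float)-M[1,2])/M[1,1];t=np.hypot(x,y)+1e-12
    c=np.stack([np.sin(t)*x/t,-np.sin(t)*y/t,-np.cos(t)],-1)
    return c@R.from_euler("xyz",p["rotation"],degrees=True).as_matrix().T
def fz(p,u,v,z):
    r=frays(p,u,v);return p["origin"]+r*((z-p["origin"][2])/r[...,2])[...,None]
def fcloud(p,d):
    v,u=np.mgrid[:400,:640];r=frays(p,u,v);Rm=R.from_euler("xyz",p["rotation"],degrees=True).as_matrix();
    return p["origin"]+r*(d/-(r@Rm)[...,2])[...,None]
def fproj(p,X):
    c=(np.asarray(X)-p["origin"])@R.from_euler("xyz",p["rotation"],degrees=True).as_matrix()
    rho=np.hypot(c[...,0],c[...,1]);t=np.arctan2(rho,-c[...,2]);M=p["mtx"]
    return np.stack([M[0,2]+M[0,0]*t*c[...,0]/rho,M[1,2]-M[1,1]*t*c[...,1]/rho],-1)
E
python3 - <<'E'
from h import *
p,im,d=snap("w1");print(p);o=status.get_obs();print(o["ee_pos"],o["tcp_rot"])
E
```

```text
t: 0.52
ee_pos: [0.381, 0.3592, 0.231]
tcp_rot: [-180.0, -0.0, 153.6]
contact_force: [0.7, 0.4, 0.4]
opening: 0.085
grasp_force: 0.0
t: 0.93
ee_pos: [0.4037, 0.3318, 0.2308]
tcp_rot: [-180.0, -0.1, -173.2]
contact_force: [-1.1, 0.6, 0.9]
opening: 0.085
grasp_force: 0.0
t: 1.02
ee_pos: [0.4035, 0.332, 0.2308]
tcp_rot: [-180.0, -0.1, -173.3]
contact_force: [0.2, 0.7, 0.8]
opening: 0.0848
grasp_force: 0.0
{'mtx': array([[309.7069,   0.    , 317.2747],
       [  0.    , 309.7069, 202.8319],
       [  0.    ,   0.    ,   1.    ]]), 'origin': array([0.3282, 0.3238, 0.3725]), 'rotation': array([-17.4958,   0.0165,  96.6711])}
[0.4034 0.3321 0.2309] [-179.983    -0.0456 -173.6186]
```

View pics/w1.png

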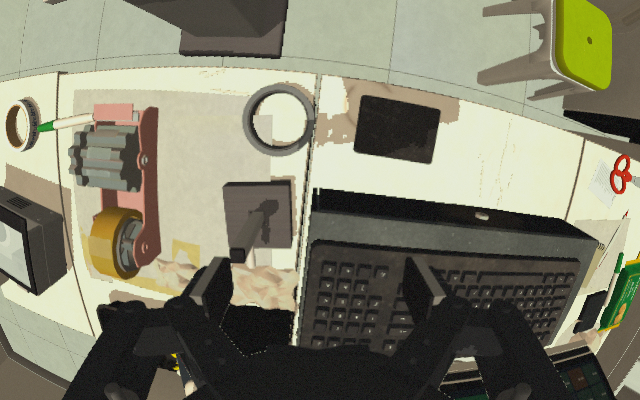

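```bash
python3 - <<'E'
from h import *
p,im,d=load("w1")
print(fproj(p,np.array([[.458,.2666,.03],[.458,.2666,.131],[.494,.270,.079],[.328,.324,0],[.458,.2666,.084]])))
c=cv2.resize(im[160:290,190:330],(700,600),interpolation=cv2.INTER_CUBIC);cv2.imwrite("pics/w1c.png",c)
C=fcloud(p,d);print((C[180:265:6,215:300:5,2]*1000).astype(int))
E
```

```text
[[256.901  214.2926]
 [236.6072 252.2408]
 [250.4946 260.6208]
 [317.5493 108.1069]
 [247.4048 231.8876]]
[[  3   5   5   6   3   5   5   4   5   5   9   3   4   4   4   5   0]
 [  4   5  26  28  27  29  29  28  28  29  29  29  29  28  29  11   0]
 [  4   4  29  29  29  29  30  29  27  29  27  31  29  29  29  14  -1]
 [  5   7  30  28  28  28  27  30  28  29  29  29  29  29  28  17  -2]
 [  3   6  29  29  28  27  28  29  28  28  30  28  29  27  30  17   0]
 [  2   4  29  28  29  28  28  28  29  29  30  30  28  29  30  21  -1]
 [  5 372  28  29  29  31  30  39  39  40  29  29  28  28  28  24   0]
 [  4   4  28  27  28  28  28  60  59  44  28  28  29  28  29  26   0]
 [  4   6   3  28  29  27  76  77  70  46  28  28  27  28  29  28  -1]
 [  3   5   6  27  28  95  96  93  73  29  28  28  28  28  28  30  -1]
 [  3   3   5 372 108 108 108 101  29  28  29  28  29  30  29  27   0]
 [  5   3   5  30 123 121 121 103  28  28  30  29  29  29  29  28  -2]
 [  3   4   4 131 129 129 122  82   4   5   7   5   0   0  -1  -1   0]
 [249 249 247 130 130 130 124  83  78   4   5   7   0   0   0  -2   0]
 [254 254 250 244  13  12   9  82  79   5   6   7  -1   0  -1   0   0]]
```

View pics/w1c.png

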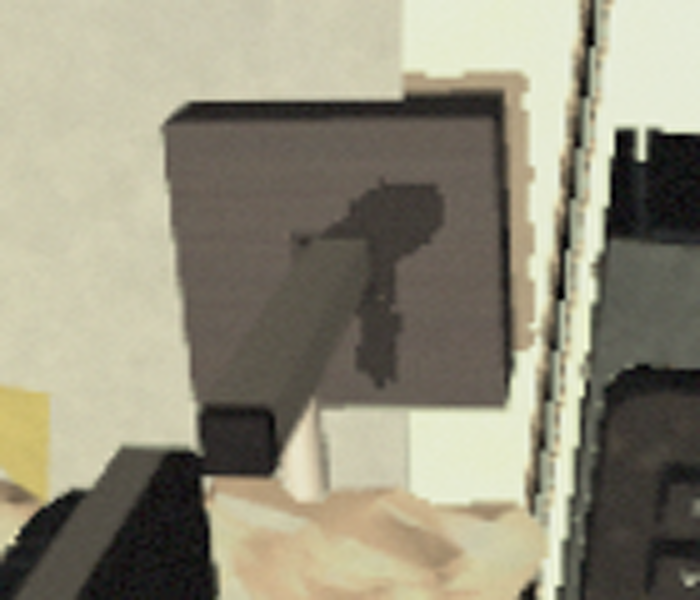

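The crop shows the cap centre at about (237.6, 255.3) in the full image, with the pale toe below it at about (251, 257) and shadows on the block. Now I refine from this view.

```bash
python3 - <<'E'
from h import *
p,im,d=load("w1");C=fcloud(p,d);v,u=np.mgrid[:400,:640]
reg=(u>205)&(u<310)&(v>170)&(v<275)&(C[...,1]<.3)&(C[...,1]>.2)
m=reg&(C[...,2]>.124)&(C[...,2]<.137)&(im.max(2)<75);print("cap",np.median(C[m],0),m.sum());X=fz(p,u[m],v[m],.131);r=cv2.minAreaRect((X[:,:2]*1000).astype(np.float32));print(r)
k=reg&(C[...,2]>.022)&(C[...,2]<.036);X=C[k];print("block",cv2.minAreaRect((X[:,:2]*1000).astype(np.float32)),X[:,2].mean())
t=reg&(C[...,2]>.07)&(C[...,2]<.088)&(C[...,0]>.468);X=C[t];print("toe",X.mean(0),X.max(0),len(X));print(np.polyfit(X[:,0],X[:,1],1),np.c_[u[t],v[t],X*1000][::8].astype(int))
print("triang cap", fz(p,237.6,255.3,.131))
E
```

```text
cap [0.4608 0.2667 0.1296] 232
((460.4255676269531, 266.5498962402344), (15.17488956451416, 15.544352531433105), 8.15640640258789)
block ((462.7911682128906, 265.1424560546875), (81.2257080078125, 79.49589538574219), 6.682285308837891) 0.028892816012111758
toe [0.4904 0.2712 0.0815] [0.5019 0.2753 0.0877] 155
[-0.0112  0.2768] [[253 243 468 273  87]
 [253 248 477 272  80]
 [251 251 480 270  81]
 [250 253 483 269  81]
 [253 254 484 272  80]
 [254 255 487 273  77]
 [254 256 487 273  78]
 [254 257 489 273  78]
 [252 258 489 272  81]
 [250 259 490 269  81]
 [248 260 491 267  83]
 [246 261 492 265  82]
 [254 261 493 274  80]
 [253 262 494 273  80]
 [252 263 495 272  81]
 [251 264 495 271  83]
 [250 265 496 270  84]
 [250 266 498 270  83]
 [251 267 500 271  81]
 [252 268 500 272  83]]
triang cap [0.461  0.2676 0.131 ]
```

Two views agree to about 2 mm: prop at (0.460, 0.2665), yaw about 7°. Now I go above it with a narrower opening, because the keyboard is close.

```bash
python3 inch.py '-0.016 -0.024 0 0 0.05 | -0.016 -0.024 0 0 0.05 | -0.0168 -0.0236 0 0 0.05 | 0 0 0 0 0.05 | 0 0 0.03 0 0.05' 100
python3 inch.py '0 0 0.03 0 0.05 | 0 0 0.03 0 0.05 | 0 0 0.025 0 0.05 | 0 0 0.025 0 0.05 | 0 0 0 0 0.05'
python3 - <<'E'
from h import *
p,im,d=snap("w2");C=fcloud(p,d);v,u=np.mgrid[:400,:640]
q=fproj(p,np.array([.46,.2665,.131]));print(q,status.get_obs()["ee_pos"],status.get_obs()["tcp_rot"])
m=(abs(u-q[0])<30)&(abs(v-q[1])<30)&(C[...,2]>.124)&(C[...,2]<.137);print(np.median(C[m],0),C[m].min(0),C[m].max(0),m.sum())
x=int(min(max(q[0],100),540));y=int(min(max(q[1],75),325));cv2.imwrite("pics/w2c.png",cv2.resize(im[y-75:y+75,x-100:x+100],(800,600)))
E
```

```text
t: 1.48
ee_pos: [0.4648, 0.267, 0.2066]
tcp_rot: [179.9, 0.6, -173.8]
contact_force: [1.7, 0.3, 0.7]
opening: 0.0501
grasp_force: 0.0
t: 1.9
ee_pos: [0.456, 0.2658, 0.0861]
tcp_rot: [-179.9, -0.5, -173.6]
contact_force: [-1.1, -0.4, -0.6]
opening: 0.0501
grasp_force: 0.0
[316.3433 321.1169] [0.4575 0.2663 0.0887] [-179.9339   -0.3726 -173.6042]
[0.4608 0.266  0.1297] [0.455  0.2584 0.124 ] [0.4708 0.2739 0.1314] 1165
```

View pics/w2c.png

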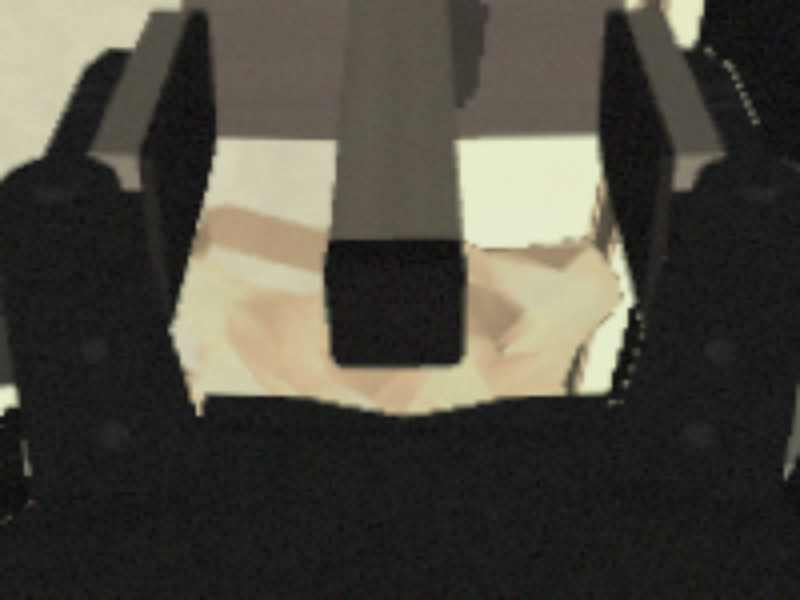

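The view shows the prop (cap at crop (397,300)) centred and square between the pads. I'll close and lift.

```bash
python3 inch.py '0 0 0 0 0.0 | 0 0 0 0 0.0 | 0 0 0 0 0.0 | 0 0 0 0 0.0 | 0 0 0 0 0.0' 100
python3 inch.py '0 0 0 0 0.0 | 0 0 -0.005 0 0.0 | 0 0 -0.01 0 0.0 | 0 0 -0.02 0 0.0 | 0 0 -0.02 0 0.0'
python3 inch.py '0 0 -0.03 0 0.0 | 0 0 -0.03 0 0.0 | 0 0 -0.04 0 0.0 | 0 0 -0.04 0 0.0 | 0 0 0 0 0.0'
python3 - <<'E'
from h import *
p,im,d=snap("w3");o=status.get_obs();print(o["ee_pos"],o["tcp_rot"],o["contact_force"],o["opening"],o["grasp_force"])
C=fcloud(p,d);v,u=np.mgrid[:400,:640];R0=R.from_euler("xyz",o["tcp_rot"],degrees=True).as_matrix();L=(C-o["ee_pos"])@R0
m=(abs(u-316)<25)&(v>250)&(v<345)&(L[...,2]<-.03)&(L[...,2]>-.06);print("cap in tool",np.median(L[m],0),L[m].min(0),L[m].max(0),m.sum())
p,im,d=load("w2")
E
```

```text
t: 2.37
ee_pos: [0.4616, 0.2671, 0.0935]
tcp_rot: [180.0, 0.2, -173.5]
contact_force: [-0.4, -0.6, 6.8]
opening: 0.0127
grasp_force: 97.4
t: 2.78
ee_pos: [0.4597, 0.2666, 0.1472]
tcp_rot: [-180.0, -0.1, -173.5]
contact_force: [0.2, 0.4, -0.9]
opening: 0.0126
grasp_force: 97.6
t: 3.2
ee_pos: [0.4638, 0.2681, 0.2968]
tcp_rot: [179.8, 0.9, -173.5]
contact_force: [0.6, 0.1, -0.7]
opening: 0.013
grasp_force: 97.7
[0.4627 0.2677 0.2929] [ 179.8731    0.6235 -173.494 ] [ 0.9652  0.1111 -0.9662] 0.012499114431100276 97.74546504020691
cap in tool [ 0.0019  0.0003 -0.0401] [-0.0141 -0.0099 -0.0594] [ 0.0106  0.0105 -0.03  ] 2311
```

Prop grasped (12.5 mm opening, foot 87 mm below the TCP). Next, carry it to a standoff in front of the box and look at the box.

```bash
python3 inch.py '0.0095 -0.037 0 0 0 | 0.0095 -0.037 0 0 0 | 0.0095 -0.037 0 0 0 | 0.0095 -0.037 0 0 0 | 0.0095 -0.037 0 0 0'
python3 inch.py '0.0095 -0.037 0 0 0 | 0.0095 -0.037 0 0 0 | 0.0095 -0.037 0 0 0 | 0.0095 -0.037 0 0 0 | 0.0095 -0.037 0 0 0'
python3 inch.py '0 0 0 6 0 | 0 0 0 6 0 | 0 0 0 4.2 0 | 0 0 0 0 0 | 0 0 0 0 0'
python3 - <<'E'
from h import *
p,im,d=snap("w4");o=status.get_obs();print(o["ee_pos"],o["tcp_rot"],o["contact_force"],p["origin"])
im,d=camrig.camera("top");np.savez("top1.npz",im=im,d=d)
im,d=camrig.camera("side");np.savez("side1.npz",im=im,d=d)
E
```

```text
t: 3.67
ee_pos: [0.4326, 0.0764, 0.2857]
tcp_rot: [180.0, -0.1, -173.4]
contact_force: [1.0, -0.8, -1.7]
opening: 0.0127
grasp_force: 97.9
t: 4.08
ee_pos: [0.4065, -0.1129, 0.286]
tcp_rot: [180.0, -0.0, -173.5]
contact_force: [0.8, 0.2, -0.7]
opening: 0.0126
grasp_force: 97.9
t: 4.5
ee_pos: [0.4073, -0.1114, 0.2859]
tcp_rot: [180.0, -0.1, 170.4]
contact_force: [0.0, 0.8, -0.6]
opening: 0.0125
grasp_force: 98.0
[ 0.4074 -0.1113  0.286 ] [179.9821  -0.0384 170.4535] [-0.3267  0.0252 -0.5228] [ 0.3326 -0.098   0.4275]
```

View pics/w4.png

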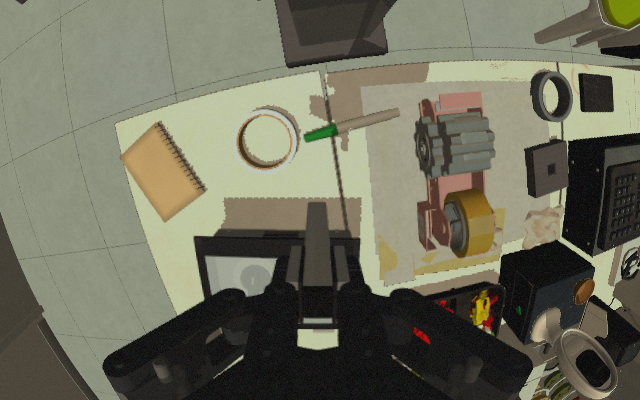

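The wrist view shows the guard's front frame, lip corners at about (197,238) and (360,236), with the prop hanging at (315,250). I'll check the box pose against it.

```bash
python3 - <<'E'
from h import *
yaw=np.radians(-9.66);B=np.array([[np.cos(yaw),-np.sin(yaw)],[np.sin(yaw),np.cos(yaw)]]);O=np.array([.5498,-.1861])
p,im,d=load("w4");C=fcloud(p,d);v,u=np.mgrid[:400,:640]
bx=(C[...,:2]-O)@B
m=(C[...,2]>.085)&(C[...,2]<.112)&(u>185)&(u<375)&(v>222)&(v<300)&(abs(bx[...,0]+60)<60)&(abs(bx[...,1])<115)
print("z",np.median(C[m][:,2]))
# lip edge: first masked row per column
L=[]
for c in range(205,352,3):
    r=np.nonzero(m[:,c])[0]
    if len(r): L.append((c,r[0]))
L=np.array(L);X=fz(p,L[:,0],L[:,1]-.5,.099);
for _ in range(3):
    k=np.polyfit(X[:,1],X[:,0],1);e=X[:,0]-np.polyval(k,X[:,1]);X=X[abs(e)<max(.002,1.5*e.std())]
print("lip yaw",-np.degrees(np.arctan(k[0])),"box x of lip at y=+-80",[((np.array([np.polyval(k,y),y])-O)@B).round(4) for y in(-.10,-.18,-.25)],len(X),e.std())
for r in range(240,262,4):
    c=np.nonzero(m[r])[0];print(r,c.min(),c.max(),((fz(p,[c.min()-.5,c.max()+.5],[r,r],.099)[:,:2]-O)@B).round(4).tolist())
# top-view socket through glass
z=np.load("top0.npz");pt=camrig.camera_params("top");ps=camrig.camera_params("side")
s=np.load("side0.npz")["im"]
# rectify both to box plane z=.086, 0.5mm/px, x up? x:-90..60 , y 105..-105
gx,gy=np.meshgrid(np.arange(60,-90,-.5),np.arange(105,-105,-.5),indexing="ij")
out=[]
for q,imq in((pt,z["im"]),(ps,s)):
    W=np.stack([gx*1e-3,gy*1e-3],-1)@B.T+O;uv=proj(q,np.concatenate([W,np.full(W.shape[:2]+(1,),.086)],-1)).astype(np.float32)
    o=cv2.remap(imq,uv[...,0],uv[...,1],cv2.INTER_CUBIC)
    o=cv2.convertScaleAbs(o,alpha=1.6,beta=-60)
    for a,b in((24,50),(-8,-34)): cv2.circle(o,(int((105-b)*2),int((60-a)*2)),2,(0,0,255),-1)
    out.append(o)
cv2.imwrite("pics/rect.png",np.hstack([cv2.resize(o,(399,285)) for o in out]))
E
```

```text
z 0.09724528865404897
lip yaw -9.364478308375265 box x of lip at y=+-80 [array([-0.0845,  0.0729]), array([-0.0841, -0.0081]), array([-0.0838, -0.0791])] 41 0.0002758869324149415
240 193 359 [[-0.0772, -0.1029], [-0.0799, 0.1002]]
244 195 359 [[-0.0718, -0.101], [-0.0747, 0.1005]]
248 195 359 [[-0.0663, -0.1019], [-0.0695, 0.1007]]
252 196 359 [[-0.0607, -0.1015], [-0.0642, 0.101]]
256 196 359 [[-0.055, -0.1024], [-0.0588, 0.1013]]
260 197 275 [[-0.0494, -0.102], [-0.0532, 0.0006]]
```

View pics/rect.png

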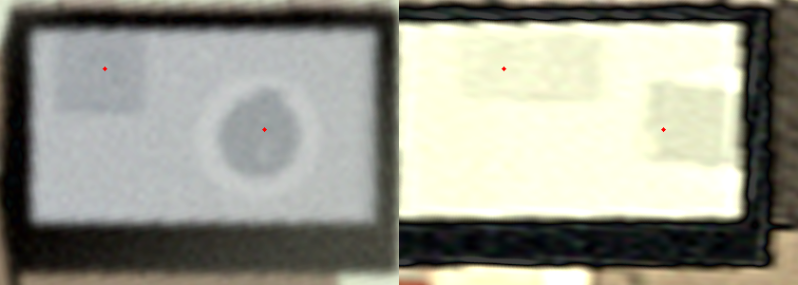

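The box pose holds within about 1 mm in all views. Through the glass the boss looks near offset 0. Before lowering in front of the box, I check clearance to the tape and marker.

```bash
python3 - <<'E'
from h import *
p,im,d=load("w4")
for n,a in dict(tapeR=(299,140),tapeBottom=(272,174),tapeL=(237,143),penTip=(305,137),penEnd=(399,112),penlow=(320,140)).items(): print(n,fz(p,*a,.02))
C=fcloud(p,d);m=(C[...,2]>.008)&(C[...,2]<.05)&(np.hypot(C[...,0]-.43,C[...,1]+.115)<.07);X=C[m];print(m.sum());
if m.sum(): print(X[np.argsort(np.hypot(X[:,0]-.43,X[:,1]+.115))[:5]])
X=C[m&(C[...,0]>.39)];print(X[::20])
E
```

```text
tapeR [ 0.3698 -0.1284  0.02  ]
tapeBottom [ 0.4087 -0.1728  0.02  ]
tapeL [ 0.3581 -0.2116  0.02  ]
penTip [ 0.3672 -0.12    0.02  ]
penEnd [0.3527 0.0088 0.02  ]
penlow [ 0.3745 -0.1012  0.02  ]
593
[[ 0.3957 -0.1447  0.0114]
 [ 0.395  -0.145   0.023 ]
 [ 0.3961 -0.1465  0.0228]
 [ 0.3972 -0.1481  0.0232]
 [ 0.3925 -0.1431  0.0235]]
[[ 0.3903 -0.1481  0.0233]
 [ 0.3935 -0.1446  0.0239]
 [ 0.3952 -0.1503  0.0241]
 [ 0.3971 -0.1578  0.0217]
 [ 0.3988 -0.1749  0.0114]
 [ 0.399  -0.169   0.0229]
 [ 0.4009 -0.1667  0.0222]
 [ 0.4028 -0.1628  0.0233]
 [ 0.4036 -0.1741  0.023 ]
 [ 0.4052 -0.1799  0.0238]]
```

Clearances of 30 mm or more. Lowering, then sliding the toe under the lip.

```bash
python3 inch.py '0 0 0.038 0 0 | 0 0 0.038 0 0 | 0 0 0.038 0 0 | 0 0 0.038 0 0 | 0 0 0.028 0 0'
python3 inch.py '0 0 0.009 0 0 | 0 0 0 0 0 | -0.015 0 0 0 0 | -0.015 0 0 0 0 | -0.014 0 0 0 0'
python3 inch.py '0 0 0 0 0 | 0 0 0 0 0'
```

```text
t: 5.07
ee_pos: [0.4065, -0.1105, 0.1035]
tcp_rot: [180.0, -0.1, 170.4]
contact_force: [0.2, -0.1, -1.8]
opening: 0.0125
grasp_force: 98.1
t: 5.48
ee_pos: [0.4536, -0.12, 0.0999]
tcp_rot: [-179.9, 0.2, 170.3]
contact_force: [0.5, -0.3, -0.5]
opening: 0.0127
grasp_force: 98.1
t: 5.65
ee_pos: [0.4526, -0.1197, 0.0992]
tcp_rot: [-179.9, 0.2, 170.4]
contact_force: [0.1, -0.4, -0.4]
opening: 0.0124
grasp_force: 98.0
```

```bash
python3 inch.py '-0.001 0 -0.008 0 0 | -0.002 0 -0.009 0 0 | -0.002 0 -0.009 0 0 | -0.002 0 -0.009 0 0 | -0.002 0 -0.009 0 0'
python3 inch.py '-0.004 0 -0.008 0 0 | -0.004 0 -0.008 0 0 | -0.004 0 -0.007 0 0 | -0.004 0 -0.007 0 0 | -0.004 0 -0.007 0 0'
python3 - <<'E'
from h import *
o=status.get_obs();im,d=camrig.camera("side");cv2.imwrite("pics/s2.png",cv2.resize(im[180:300,290:410],(600,600)))
print(o["ee_pos"],o["contact_force"],o["wrist_torque"])
E
```

```text
t: 6.07
ee_pos: [0.4602, -0.1206, 0.1427]
tcp_rot: [-180.0, 0.0, 170.3]
contact_force: [1.1, 0.3, -2.5]
opening: 0.0129
grasp_force: 98.0
t: 6.48
ee_pos: [0.4803, -0.1241, 0.1789]
tcp_rot: [-180.0, 0.0, 170.3]
contact_force: [-0.8, -0.1, -2.2]
opening: 0.0123
grasp_force: 98.0
[ 0.4803 -0.1241  0.1789] [-0.8021 -0.1407 -2.1682] [0.0456 0.096  0.0378]
```

View pics/s2.png

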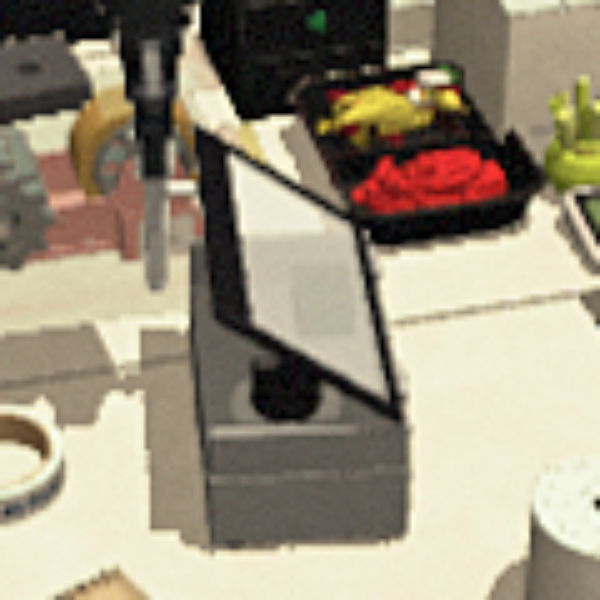

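The guard is lifting on the toe at about 40°, with the dial visible under it. I continue the arc.

```bash
python3 inch.py '-0.006 0 -0.006 0 0 | -0.006 0 -0.006 0 0 | -0.006 0 -0.006 0 0 | -0.006 0 -0.005 0 0 | -0.007 0 -0.005 0 0'
python3 inch.py '-0.007 0 -0.004 0 0 | -0.007 0 -0.004 0 0 | -0.008 0 -0.003 0 0 | -0.008 0 -0.003 0 0 | -0.008 0 -0.002 0 0'
python3 inch.py '-0.006 0 0 0 0 | -0.006 0 0 0 0 | -0.006 0 0 0 0 | -0.006 0 0 0 0 | -0.005 0 0 0 0'
python3 inch.py '0 0 0.005 0 0 | 0 0 0 0 0 | 0 0 0 0 0'
python3 - <<'E'
from h import *
p,im,d=snap("w5");o=status.get_obs();print(o["ee_pos"],o["tcp_rot"],o["contact_force"],o["wrist_torque"])
B=R.from_euler("z",-9.6,degrees=True).as_matrix();O=np.array([.5498,-.1863,0])
L=o["ee_pos"]-O;print("tcp box",L@B);C=(fcloud(p,d)-O)@B
print("pix of socket corners",fproj(p,np.array([[6,28,86],[6,72,86],[42,28,86],[42,72,86],[24,50,86]])*1e-3@B.T+O).round(0).tolist())
m=(C[...,2]>.078)&(C[...,2]<.092)&(C[...,0]>-.02)&(C[...,0]<.046)&(abs(C[...,1]-.05)<.038)
X=C[m];print(len(X),X[:,:2].min(0),X[:,:2].max(0),np.median(X[:,2]));v,u=np.nonzero(m);print(u.min(),u.max(),v.min(),v.max())
E
```

```text
t: 6.95
ee_pos: [0.5109, -0.1293, 0.2067]
tcp_rot: [-180.0, -0.0, 170.3]
contact_force: [-0.6, 0.2, -2.8]
opening: 0.0124
grasp_force: 98.0
t: 7.37
ee_pos: [0.5486, -0.1358, 0.2226]
tcp_rot: [-180.0, 0.0, 170.3]
contact_force: [-2.6, 0.0, -1.6]
opening: 0.0127
grasp_force: 98.0
t: 7.78
ee_pos: [0.5769, -0.1405, 0.2221]
tcp_rot: [180.0, -0.0, 170.3]
contact_force: [-1.5, -0.3, -0.9]
opening: 0.0128
grasp_force: 98.1
t: 8.03
ee_pos: [0.5758, -0.1402, 0.2164]
tcp_rot: [180.0, -0.1, 170.3]
contact_force: [-0.3, 0.4, -1.5]
opening: 0.0125
grasp_force: 98.1
[ 0.5757 -0.1402  0.2166] [179.9831  -0.0775 170.3043] [-1.869   0.3849 -2.1035] [0.0163 0.2431 0.003 ]
tcp box [0.0179 0.0497 0.2166]
pix of socket corners [[292.0, 180.0], [341.0, 180.0], [293.0, 217.0], [340.0, 217.0], [317.0, 199.0]]
1301 [0.0096 0.0285] [0.0459 0.0728] 0.08497903863352518
293 341 183 221
```

View pics/w5.png

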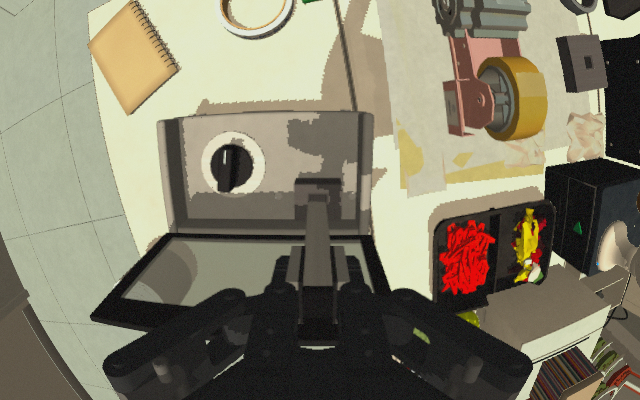

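The guard is open past upright. The dial is at (234,168), and the boss is under the bar at about u 293–341, v 178–217. That was my last picture, so the boss edges now come from depth numbers.

```bash
python3 - <<'E'
from h import *
p,im,d=load("w5");B=R.from_euler("z",-9.6,degrees=True).as_matrix();O=np.array([.5498,-.1863,0])
C=(fcloud(p,d)-O)@B*1000
for c in(298,302,334,338):
    print(c,[(v,*C[v,c].round(0).astype(int).tolist(),int(im[v,c].mean())) for v in range(172,226,2)])
for r in(186,190):
    print(r,[(u,*C[r,u].round(0).astype(int).tolist(),int(im[r,u].mean())) for u in list(range(288,304,1))+list(range(330,346,1))])
# prop bar in tool frame: check tilt
o=[.5757,-.1402,.2166];T=R.from_euler("xyz",[180,0,170.3],degrees=True).as_matrix();L=(fcloud(p,d)-o)@T*1000
for z in(-38,30,45,60,75):
    m=(abs(L[...,2]-z)<3)&(abs(L[...,1])<12)&(abs(L[...,0])<15);print(z,m.sum(),L[m].min(0),L[m].max(0),np.median(L[m],0))
m=(abs(L[...,1])<12)&(abs(L[...,0])<15)&(L[...,2]>70)&(L[...,2]<100);print("foot z",np.percentile(L[m][:,2],[50,90,98]))
E
```

```text
298 [(172, 4, 32, 59, 166), (174, 6, 32, 60, 132), (176, 8, 32, 59, 128), (178, 10, 32, 61, 55), (180, 9, 32, 71, 30), (182, 10, 33, 77, 36), (184, 10, 33, 85, 64), (186, 12, 33, 84, 90), (188, 13, 33, 87, 91), (190, 16, 33, 85, 94), (192, 18, 33, 85, 89), (194, 19, 33, 85, 92), (196, 21, 33, 85, 88), (198, 23, 33, 85, 90), (200, 25, 33, 85, 93), (202, 27, 33, 86, 93), (204, 29, 33, 85, 87), (206, 31, 33, 85, 57), (208, 33, 33, 84, 58), (210, 35, 33, 86, 58), (212, 37, 33, 84, 58), (214, 39, 33, 84, 59), (216, 41, 33, 84, 58), (218, 43, 32, 84, 55), (220, 45, 32, 85, 57), (222, 53, 31, 70, 63), (224, 53, 32, 75, 61)]
302 [(172, 4, 36, 58, 153), (174, 6, 36, 60, 103), (176, 8, 36, 59, 102), (178, 10, 36, 59, 49), (180, 10, 36, 71, 38), (182, -58, 51, 358, 41), (184, 10, 37, 85, 65), (186, 12, 37, 85, 92), (188, 14, 37, 85, 89), (190, 15, 37, 86, 88), (192, 17, 37, 86, 88), (194, 19, 37, 85, 90), (196, 21, 37, 86, 89), (198, 23, 37, 86, 87), (200, 25, 37, 85, 91), (202, 27, 37, 85, 91), (204, 29, 37, 85, 92), (206, 31, 36, 85, 59), (208, 33, 36, 85, 56), (210, 35, 36, 84, 59), (212, 36
[... 2674 characters left out ...]
), (336, 16, 68, 85, 57), (337, 16, 69, 84, 59), (338, 16, 70, 85, 55), (339, 16, 71, 86, 55), (340, 16, 71, 85, 58), (341, 16, 72, 85, 58), (342, 23, 75, 59, 91), (343, 23, 77, 59, 140), (344, 23, 77, 59, 163), (345, 23, 79, 59, 163)]
-38 1388 [-12.3764 -11.7445 -40.9357] [ 11.9106  11.9784 -35.003 ] [  0.2017   0.737  -36.206 ]
30 74 [ 4.6782 -5.9728 27.1201] [ 6.0073  7.3513 32.9829] [ 5.6569  0.7103 30.2637]
45 84 [ 5.0077 -5.8194 42.0362] [ 6.6255  7.2231 47.9455] [ 5.9554  0.7034 44.4193]
60 50 [ 4.8577 -6.2038 57.2439] [ 7.0315  7.6414 62.8486] [ 5.96    1.0372 59.8547]
75 49 [ 5.3337 -5.9339 72.0798] [ 7.1343  6.6239 77.9251] [ 6.0652  0.6877 75.3416]
foot z [77.338  81.0087 82.129 ]
```

Relative to the box frame, both the boss front face and the rear wall read about 4 mm further in x. I trust prop-to-boss within the same view, so I lower close to the boss and re-measure at equal depth.

```bash
python3 inch.py '-0.002 0 0.008 0 0 | -0.002 0 0.008 0 0 | -0.001 0 0.008 0 0 | -0.001 0 0.006 0 0 | -0.001 0 0.005 0 0'
python3 inch.py '0 0 0 0 0 | 0 0 0 0 0'
cat > m.py <<'E'
from h import *
import sys
p,im,d=snap(sys.argv[1]);o=status.get_obs();T=R.from_euler("xyz",o["tcp_rot"],degrees=True).as_matrix()
print(o["ee_pos"],o["tcp_rot"],o["contact_force"],o["wrist_torque"])
L=(fcloud(p,d)-o["ee_pos"])@T*1000   # tool frame mm: x=-box x, y=box y, z down
zb=(o["ee_pos"][2]-.0855)*1000
t=(abs(L[...,2]-zb)<4)&(abs(L[...,1])<40)&(abs(L[...,0])<45);X=L[t];s=X[X[:,0]<0] if 0 else X
print("boss top: y",np.percentile(X[:,1],[.5,99.5]),"x",np.percentile(X[:,0],[.5,99.5]),"z",np.median(X[:,2]),"foot 87")
w=(abs(L[...,2]-zb)<14)&(L[...,0]<-20)&(L[...,0]>-60)&(abs(L[...,1]-40)<20)
f=(L[...,2]>zb+5)&(L[...,2]<zb+20)&(abs(L[...,1])<20)&(L[...,0]>5)&(L[...,0]<40);print("boss front face x",np.median(L[f][:,0]),f.sum())
for z in(40,60,70,78):
    m=(abs(L[...,2]-z)<3)&(abs(L[...,1])<12)&(abs(L[...,0])<12);print("bar",z,m.sum(),"face x",np.median(L[m][:,0]),"y",np.percentile(L[m][:,1],[1,99]))
E
python3 m.py w6
```

```text
t: 8.5
ee_pos: [0.5828, -0.1414, 0.1809]
tcp_rot: [180.0, -0.1, 170.3]
contact_force: [-1.0, 1.2, 0.6]
opening: 0.0128
grasp_force: 98.1
t: 8.67
ee_pos: [0.5827, -0.1413, 0.1813]
tcp_rot: [180.0, -0.1, 170.3]
contact_force: [-1.5, -0.3, -1.5]
opening: 0.0124
grasp_force: 98.1
[ 0.5829 -0.1415  0.1818] [179.9854  -0.0665 170.3078] [-1.4755 -0.7631 -1.7021] [0.0532 0.2834 0.0173]
boss top: y [-38.655   39.6456] x [-33.6899  37.6755] z 96.62861467330171 foot 87
boss front face x 14.947980997745432 200
bar 40 72 face x 5.989720784940615 y [-5.7414  7.6776]
bar 60 52 face x 6.302768676574409 y [-6.1435  7.6699]
bar 70 47 face x 6.474116228031322 y [-6.1452  6.493 ]
bar 78 51 face x 6.49359384709063 y [-5.9685  6.7289]
```

Boss centre is 2.6 mm further in x than the prop, with y matched. I shift and lower gently, checking force.

```bash
python3 inch.py '-0.0026 0 0.002 0 0 | 0 0 0.002 0 0 | 0 0 0.002 0 0 | 0 0 0.002 0 0 | 0 0 0 0 0'
python3 inch.py '0 0 0.0015 0 0 | 0 0 0.0015 0 0 | 0 0 0.0015 0 0 | 0 0 0 0 0'
```

```text
t: 9.13
ee_pos: [0.5856, -0.142, 0.1739]
tcp_rot: [180.0, -0.0, 170.3]
contact_force: [-0.9, 0.6, 0.0]
opening: 0.0125
grasp_force: 98.1
t: 9.47
ee_pos: [0.5855, -0.142, 0.1693]
tcp_rot: [180.0, -0.0, 170.3]
contact_force: [-1.0, 0.3, -0.0]
opening: 0.0125
grasp_force: 98.1
```

```bash
python3 inch.py '0 0 0.0015 0 0 | 0 0 0.0015 0 0 | 0 0 0 0 0'
python3 inch.py '0 0 0.0015 0 0 | 0 0 0.0015 0 0 | 0 0 0 0 0'
```

```text
t: 9.72
ee_pos: [0.5856, -0.142, 0.1664]
tcp_rot: [180.0, -0.0, 170.3]
contact_force: [-1.1, 0.2, -0.7]
opening: 0.0127
grasp_force: 98.1
t: 9.97
ee_pos: [0.5856, -0.142, 0.1634]
tcp_rot: [180.0, -0.0, 170.3]
contact_force: [-1.5, 0.8, -0.9]
opening: 0.0129
grasp_force: 98.2
```

```bash
python3 inch.py '0 0 0.002 0 0 | 0 0 0.002 0 0 | 0 0 0.002 0 0 | 0 0 0.002 0 0 | 0 0 0 0 0'
python3 inch.py '0 0 0.0015 0 0 | 0 0 0.0015 0 0 | 0 0 0.001 0 0 | 0 0 0 0 0'
```

```text
t: 10.38
ee_pos: [0.5855, -0.1419, 0.1551]
tcp_rot: [180.0, -0.0, 170.3]
contact_force: [-1.6, 0.6, -0.5]
opening: 0.0129
grasp_force: 98.4
t: 10.72
ee_pos: [0.5857, -0.142, 0.1515]
tcp_rot: [180.0, -0.0, 170.3]
contact_force: [-1.3, 0.9, 0.0]
opening: 0.0126
grasp_force: 98.4
```

```bash
python3 inch.py '0 0 0.001 0 0 | 0 0 0.001 0 0 | 0 0 0 0 0'
python3 inch.py '0 0 0.0007 0 0 | 0 0 0.0007 0 0 | 0 0 0 0 0'
python3 inch.py '0 0 0.0007 0 0 | 0 0 0 0 0'
```

```text
t: 10.97
ee_pos: [0.5859, -0.1421, 0.1505]
tcp_rot: [-180.0, 0.0, 170.3]
contact_force: [-4.0, 1.1, 5.7]
opening: 0.0126
grasp_force: 99.3
t: 11.22
ee_pos: [0.5862, -0.1422, 0.1504]
tcp_rot: [-180.0, 0.1, 170.3]
contact_force: [-5.2, 2.5, 12.5]
opening: 0.0122
grasp_force: 100.3
t: 11.38
ee_pos: [0.5863, -0.1422, 0.1504]
tcp_rot: [-180.0, 0.1, 170.3]
contact_force: [-7.5, 3.5, 17.3]
opening: 0.0128
grasp_force: 100.8
```

Firm bottom contact at foot z of about 63 mm (the socket floor is at 62). I relax the pressure, open, and check that it stays before leaving.

```bash
python3 inch.py '0 0 -0.0015 0 0 | 0 0 -0.0007 0 0 | 0 0 0 0 0'
python3 inch.py '0 0 0 0 0.02 | 0 0 0 0 0.03 | 0 0 0 0 0.04 | 0 0 0 0 0.045 | 0 0 0 0 0.045' 20
python3 inch.py '0 0 0 0 0.045 | 0 0 0 0 0.045 | 0 0 0 0 0.045 | 0 0 0 0 0.045 | 0 0 0 0 0.045'
python3 - <<'E'
from h import *
p,im,d=snap("w7");o=status.get_obs();print(o["ee_pos"],o["contact_force"],o["opening"])
T=R.from_euler("xyz",o["tcp_rot"],degrees=True).as_matrix();L=(fcloud(p,d)-o["ee_pos"])@T*1000
for z in np.arange(-48,70,10):
    m=(abs(L[...,2]-z)<3)&(abs(L[...,1])<12)&(abs(L[...,0])<40);print(z,m.sum(),np.median(L[m],0) if m.sum() else "")
B=R.from_euler("z",-9.6,degrees=True).as_matrix();O=np.array([.5498,-.1863,0])
for n in("top","side"):
    im,d=camrig.camera(n);C=(cloud(camrig.camera_params(n),d)-O)@B*1000
    g=(C[...,0]>25)&(C[...,0]<100)&(abs(C[...,1])<110)&(C[...,2]>110)&(C[...,2]<260)
    print(n,g.sum());
    for z in(130,160,190,220): k=g&(abs(C[...,2]-z)<8)&(C[...,1]<-20);print(z,k.sum(),np.median(C[k][:,0]) if k.sum() else "")
E
```

```text
t: 11.63
ee_pos: [0.5859, -0.1421, 0.1505]
tcp_rot: [-180.0, 0.0, 170.3]
contact_force: [-4.4, 2.2, 8.0]
opening: 0.0128
grasp_force: 98.9
t: 12.05
ee_pos: [0.5859, -0.1422, 0.1497]
tcp_rot: [-180.0, 0.0, 170.3]
contact_force: [-0.6, 0.0, -1.3]
opening: 0.0447
grasp_force: 0.0
t: 12.47
ee_pos: [0.5858, -0.1421, 0.1499]
tcp_rot: [-180.0, -0.0, 170.3]
contact_force: [0.6, -0.6, 0.1]
opening: 0.0451
grasp_force: 0.0
[ 0.5858 -0.1421  0.1499] [-0.4286 -0.3175 -0.3122] 0.045112968417406286
-48 0 
-38 1142 [ 15.2514   0.3919 -36.4499]
-28 227 [ 20.6885   0.7723 -27.4687]
-18 498 [-35.6061   0.2194 -18.1803]
-8 411 [-34.8135   0.1837  -8.2404]
2 383 [-33.7722   0.1636   1.7987]
12 281 [-32.8297  -0.3086  11.2564]
22 191 [-31.7648  -0.3913  21.0278]
32 48 [12.7785  0.1314 31.9049]
42 44 [11.5423  1.0264 41.4129]
52 43 [10.1221  0.7066 51.7878]
62 396 [10.1315 -2.0967 64.5409]
top 220
130 26 56.806684800491624
160 25 59.444607795900154
190 25 62.25910418307632
220 33 64.90418670456191
side 788
130 33 60.420481079275866
160 36 63.14254018436791
190 34 65.9770564447543
220 38 67.92616033703615
```

The prop leans 0.13 rad and the guard rests at about 1.66 rad, which matches a fully seated prop. I rise clear and measure the dial.

```bash
python3 inch.py '0 0 -0.015 0 0.045 | 0 0 -0.03 0 0.045 | 0 0 -0.04 0 0.045 | 0 0 -0.04 0 0.045 | 0 0 -0.025 0 0.045'
python3 inch.py '0.025 -0.02 0 0 0.045 | 0.025 -0.02 0 0 0.045 | 0.025 -0.02 0 0 0.045 | 0 0 0 0 0.045 | 0 0 0 0 0.045'
python3 - <<'E'
from h import *
B=R.from_euler("z",-9.6,degrees=True).as_matrix();O=np.array([.5498,-.1863,0])
snap("w8");o=status.get_obs();print(o["ee_pos"],o["tcp_rot"])
for n in("w5","w8"):
    p,im,d=load(n);C=(fcloud(p,d)-O)@B*1000
    for lo,hi in((84,96),(64,96)):
        m=(C[...,2]>lo)&(C[...,2]<hi)&(abs(C[...,0]+5)<35)&(abs(C[...,1]+34)<35);X=C[m]
        print(n,len(X),np.median(X[:,2]) if len(X) else "",cv2.minAreaRect(X[:,:2].astype(np.float32)) if len(X)>5 else "",X.mean(0))
    c=(C[...,2]>84)&(C[...,2]<100)&(abs(C[...,0]-0)<40)&(abs(C[...,1]-95)<20);print("cheekL y",np.percentile(C[c][:,1],[2,98]) if c.sum() else"")
    c=(C[...,2]>84)&(C[...,2]<100)&(abs(C[...,0]-0)<40)&(abs(C[...,1]+95)<20);print("cheekR y",np.percentile(C[c][:,1],[2,98]) if c.sum() else "")
E
```

```text
t: 13.03
ee_pos: [0.5868, -0.1425, 0.3047]
tcp_rot: [-179.9, 0.3, 170.3]
contact_force: [0.9, 0.1, 0.3]
opening: 0.0449
grasp_force: 0.0
t: 13.45
ee_pos: [0.5009, -0.1893, 0.3003]
tcp_rot: [-180.0, 0.0, 170.2]
contact_force: [0.0, -0.0, 0.8]
opening: 0.045
grasp_force: 0.0
[ 0.5017 -0.1889  0.3003] [179.9995   0.0604 170.2275]
w5 634 88.82354042721704 ((-3.959897994995117, -34.37094497680664), (13.328167915344238, 42.995887756347656), 81.48548126220703) [ -5.0928 -33.6661  88.6281]
w5 1549 72.45863380589834 ((-4.187288284301758, -34.47504806518555), (43.36820983886719, 43.206207275390625), 5.716322898864746) [ -5.1348 -31.5385  76.9354]
cheekL y [88.9451 98.9283]
cheekR y [-99.6425 -89.9741]
w8 355 88.8289030731888 ((-4.863153457641602, -34.81016159057617), (14.053500175476074, 41.8693962097168), 81.2336196899414) [ -5.5809 -34.5966  88.7343]
w8 934 67.87537799574287 ((-5.497802734375, -35.663169860839844), (42.2071647644043, 42.02543640136719), 89.38121032714844) [ -6.3631 -34.4462  75.613 ]
cheekL y [88.7411 98.4635]
cheekR y [-100.195   -90.0517]
```

Dial axis is at box (-4.4, -35). The bar is at -8.6° (0.15 rad), leaving about 74.5° to turn. Before turning, I check from the depth images how low the camera bracket on the tool's +x side hangs.

```bash
python3 - <<'E'
from h import *
o=status.get_obs();T=R.from_euler("xyz",o["tcp_rot"],degrees=True).as_matrix()
for n in("side","top"):
    im,d=camrig.camera(n);L=(cloud(camrig.camera_params(n),d)-o["ee_pos"])@T*1000
    for a in range(-90,130,15):
        m=(L[...,0]>a)&(L[...,0]<a+15)&(abs(L[...,1])<70)&(L[...,2]<15)&(L[...,2]>-300)
        if m.sum()>3: print(n,a,m.sum(),"lowest z",np.percentile(L[m][:,2],[50,97]).round(0),"y",np.percentile(L[m][:,1],[3,97]).round(0))
E
```

```text
side -60 12 lowest z [-295. -257.] y [21. 32.]
side -45 164 lowest z [-231. -141.] y [-25.  24.]
side -30 374 lowest z [-209.  -97.] y [-37.  -6.]
side -15 520 lowest z [-166.  -18.] y [-66. -27.]
side 0 570 lowest z [-165.  -23.] y [-65.  -9.]
side 15 363 lowest z [-210. -110.] y [-61. -12.]
side 30 185 lowest z [-229. -141.] y [-55.  -3.]
side 45 52 lowest z [-290. -280.] y [-47. -36.]
side 60 43 lowest z [-290. -282.] y [-39. -28.]
side 75 40 lowest z [-291. -284.] y [-32. -23.]
side 90 36 lowest z [-293. -285.] y [-26. -18.]
side 105 30 lowest z [-294. -287.] y [-19. -10.]
side 120 20 lowest z [-294. -291.] y [-16.  -7.]
top -15 23 lowest z [-104.  -96.] y [57. 68.]
top 0 99 lowest z [-101.  -23.] y [-58.  68.]
top 15 151 lowest z [-206.  -70.] y [22. 37.]
top 30 299 lowest z [-216. -141.] y [-16.  26.]
top 45 8 lowest z [-291. -280.] y [-23. -20.]
top 60 12 lowest z [-290. -284.] y [-19. -14.]
top 75 11 lowest z [-293. -281.] y [-12.  -7.]
top 90 11 lowest z [-294. -285.] y [-6. -1.]
top 105 8 lowest z [-292. -287.] y [1. 6.]
top 120 7 lowest z [-296. -288.] y [ 7. 12.]
```

No camera housing, but the finger linkage reaches about ±66 mm sideways. I check its extent when closed (from w6), since it swings toward the guard.

```bash
python3 - <<'E'
from h import *
for n,e in(("w6",[.5829,-.1415,.1818]),("w8",[.5017,-.1889,.3003])):
    p,im,d=load(n);T=R.from_euler("xyz",[180,0,170.3],degrees=True).as_matrix();L=(fcloud(p,d)-e)@T*1000
    for z in range(-150,10,15):
        m=(L[...,2]>z)&(L[...,2]<z+15)&(abs(L[...,1])<90)&(abs(L[...,0])<26)
        if m.sum()>5: print(n,z,m.sum(),"y",np.percentile(L[m][:,1],[0.5,99.5]).round(0))
B=R.from_euler("z",-9.6,degrees=True).as_matrix();O=np.array([.5498,-.1863,0])
p,im,d=load("w8");C=(fcloud(p,d)-O)@B*1000
for z in range(100,235,15):
    m=(abs(C[...,2]-z)<7)&(C[...,0]>40)&(C[...,0]<110)&(C[...,1]<0)&(C[...,1]>-100);print("guard",z,m.sum(),np.percentile(C[m][:,0],[3,50]).round(1) if m.sum()>5 else "")
m=(C[...,2]>150)&(C[...,2]<200)&(abs(C[...,1]-50)<20)&(C[...,0]<45);print("prop top",np.percentile(C[m],[2,98],axis=0) if m.sum() else "")
E
```

```text
w6 -105 7932 y [-60.  62.]
w6 -90 12783 y [-60.  62.]
w6 -75 7875 y [-52.  53.]
w6 -60 6543 y [-42.  44.]
w6 -45 2707 y [-32.  33.]
w6 -30 1488 y [-19.  21.]
w6 -15 998 y [-18.  21.]
w6 0 309 y [-6.  7.]
w8 -105 10013 y [-66.  66.]
w8 -90 11779 y [-62.  63.]
w8 -75 6250 y [-59.  59.]
w8 -60 6200 y [-55.  56.]
w8 -45 1601 y [-41.  43.]
w8 -30 1342 y [-35.  36.]
w8 -15 714 y [-35.  36.]
guard 100 431 [48.8 56.7]
guard 115 349 [57.5 58.9]
guard 130 362 [59.2 60.3]
guard 145 388 [60.7 61.8]
guard 160 434 [62.1 63.1]
guard 175 476 [63.4 64.7]
guard 190 546 [64.8 66.2]
guard 205 558 [65.8 67. ]
guard 220 680 [66.6 67.8]
prop top [[  5.8351  42.483  151.008 ]
 [ 15.081   56.4214 186.7121]]
```

Margins are about 5–8 mm to the guard and 10 mm to the prop, provided the fingers open only a little. I'll position above the dial, aligned with the bar, then descend.

```bash
python3 inch.py '-0.0142 -0.0081 0 0 0.03 | -0.0142 -0.0081 0 0 0.03 | -0.0142 -0.0082 0 0 0.03 | 0 0 0 4.2 0.03 | 0 0 0 4.2 0.03'
python3 inch.py '0 0 0.035 0 0.03 | 0 0 0.035 0 0.03 | 0 0 0.035 0 0.03 | 0 0 0.035 0 0.03 | 0 0 0.03 0 0.03'
python3 - <<'E'
from h import *
p,im,d=snap("w9");o=status.get_obs();B=R.from_euler("z",-9.6,degrees=True).as_matrix();O=np.array([.5498,-.1863,0])
print(o["ee_pos"],o["tcp_rot"],o["contact_force"],(o["ee_pos"]-O)@B)
T=R.from_euler("xyz",o["tcp_rot"],degrees=True).as_matrix();W=fcloud(p,d);L=(W-o["ee_pos"])@T*1000
m=(W[...,2]>.084)&(W[...,2]<.096)&(abs(L[...,0])<30)&(abs(L[...,1])<22);print(m.sum(),cv2.minAreaRect(L[m][:,:2].astype(np.float32)))
E
```

```text
t: 14.02
ee_pos: [0.5409, -0.2196, 0.2991]
tcp_rot: [180.0, -0.1, 161.8]
contact_force: [-0.2, 0.3, -0.1]
opening: 0.0298
grasp_force: 0.0
t: 14.43
ee_pos: [0.5397, -0.2185, 0.1271]
tcp_rot: [180.0, -0.1, 162.0]
contact_force: [-0.4, 0.4, -0.3]
opening: 0.0299
grasp_force: 0.0
[ 0.5363 -0.2165  0.1208] [179.812   -0.6302 161.9707] [-3.7085  1.3058 -4.509 ] [-0.0083 -0.032   0.1208]
1232 ((-3.889850616455078, -2.557311534881592), (12.594661712646484, 41.67886734008789), 89.68539428710938)
```

```bash
python3 inch.py '0 0 0 0 0.03 | 0 0 0 0 0.03'
python3 - <<'E'
from h import *
o=status.get_obs();p,im,d=snap("w10");B=R.from_euler("z",-9.6,degrees=True).as_matrix();O=np.array([.5498,-.1863,0])
print(o["contact_force"],(o["ee_pos"]-O)@B)
T=R.from_euler("xyz",o["tcp_rot"],degrees=True).as_matrix();W=fcloud(p,d);L=(W-o["ee_pos"])@T*1000
m=(W[...,2]>.084)&(W[...,2]<.096)&(abs(L[...,0])<30)&(abs(L[...,1])<22);print(m.sum(),cv2.minAreaRect(L[m][:,:2].astype(np.float32)))
E
```

```text
t: 14.65
ee_pos: [0.5406, -0.2196, 0.1306]
tcp_rot: [180.0, 0.0, 162.0]
contact_force: [0.1, -0.0, 0.6]
opening: 0.0302
grasp_force: 0.0
[ 0.1466 -0.0248  0.64  ] [-0.0036 -0.0344  0.1306]
1178 ((0.922882080078125, -0.9224185943603516), (12.587106704711914, 42.03083419799805), 89.62478637695312)
```

```bash
python3 inch.py '0.0009 -0.0012 0.02 0 0.03 | 0 0 0.018 0 0.03 | 0 0 0.01 0 0.03 | 0 0 0.0045 0 0.03 | 0 0 0 0 0.03'
python3 inch.py '0 0 0 0 0.0 | 0 0 0 0 0.0 | 0 0 0 0 0.0' 40
```

```text
t: 15.12
ee_pos: [0.5388, -0.2208, 0.0779]
tcp_rot: [-180.0, 0.0, 161.9]
contact_force: [-0.4, -0.0, -0.7]
opening: 0.03
grasp_force: 0.0
t: 15.37
ee_pos: [0.5395, -0.2209, 0.079]
tcp_rot: [-180.0, 0.1, 161.9]
contact_force: [-0.2, 2.7, 4.4]
opening: 0.0114
grasp_force: 40.9
```

```bash
python3 inch.py '0 0 0 6 0.0 | 0 0 0 7 0.0 | 0 0 0 7 0.0 | 0 0 0 7 0.0 | 0 0 0 7 0.0'
```

```text
t: 15.78
ee_pos: [0.5392, -0.2213, 0.079]
tcp_rot: [180.0, 0.1, 127.6]
contact_force: [-1.2, 1.3, 7.1]
opening: 0.012
grasp_force: 41.0
```

```bash
python3 inch.py '0 0 0 7 0.0 | 0 0 0 7 0.0 | 0 0 0 7 0.0 | 0 0 0 7 0.0 | 0 0 0 0 0.0'
python3 inch.py '0 0 0 3 0.0 | 0 0 0 3 0.0 | 0 0 0 3 0.0 | 0 0 0 0 0.0'
python3 -c "
from h import *
o=status.get_obs();print(o['wrist_torque'],o['tcp_rot'],o['contact_force'],o['joint_efforts'])"
```

```text
t: 16.2
ee_pos: [0.5388, -0.2214, 0.079]
tcp_rot: [180.0, 0.1, 99.5]
contact_force: [-1.5, 1.0, 7.1]
opening: 0.0124
grasp_force: 41.1
t: 16.53
ee_pos: [0.5387, -0.2214, 0.079]
tcp_rot: [180.0, 0.1, 90.8]
contact_force: [-2.4, -0.5, 6.6]
opening: 0.0119
grasp_force: 41.2
[ 0.1299  0.6299 -0.0629] [179.9618   0.0868  90.7582] [-2.4003 -0.4735  6.6222] [  0.4347 -45.5738 -28.8952   0.3557  -0.9975   0.6156]
```

```bash
for i in 1; do python3 inch.py '0 0 0 2 0.0 | 0 0 0 2 0.0 | 0 0 0 0 0.0'; python3 -c "
from h import *
o=status.get_obs();print(o['wrist_torque'],o['joint_efforts'][5])"; python3 inch.py '0 0 0 2 0.0 | 0 0 0 2 0.0 | 0 0 0 0 0.0'; python3 -c "
from h import *
o=status.get_obs();print(o['wrist_torque'],o['joint_efforts'][5])"; done
```

```text
t: 16.78
ee_pos: [0.5387, -0.2214, 0.079]
tcp_rot: [180.0, 0.1, 86.8]
contact_force: [-3.4, 0.8, 7.8]
opening: 0.0116
grasp_force: 41.2
[0.0847 0.6642 0.0335] 0.5282231234014034
t: 17.03
ee_pos: [0.5387, -0.2214, 0.079]
tcp_rot: [180.0, 0.1, 82.9]
contact_force: [-3.0, 0.5, 6.0]
opening: 0.0115
grasp_force: 49.3
[0.1273 0.5751 1.0198] 1.4610164612531662
```

Torque rose to 1 N m: the end stop is reached. I release with a small opening, rise, and verify.

```bash
python3 inch.py '0 0 0 0 0.024 | 0 0 0 0 0.024 | 0 0 0 0 0.024 | 0 0 -0.01 0 0.024 | 0 0 -0.02 0 0.024'
python3 inch.py '0 0 -0.035 0 0.024 | 0 0 -0.035 0 0.024 | 0 0 -0.035 0 0.024 | 0 0 -0.035 0 0.024 | 0 0 -0.03 0 0.024'
python3 inch.py '0 0 0 -7 0.024 | 0 0 0 -7 0.024 | 0 0 0 -7 0.024 | 0 0 0 -7 0.024 | 0 0 0 -7 0.024'
python3 inch.py '0.03 0 0 -7 0.024 | 0.03 0 0 -7 0.024 | 0.03 0 0 0 0.024 | 0 0 0 0 0.024 | 0 0 0 0 0.024'
python3 - <<'E'
from h import *
o=status.get_obs();p,im,d=snap("w11");B=R.from_euler("z",-9.6,degrees=True).as_matrix();O=np.array([.5498,-.1863,0])
print(o["ee_pos"],o["tcp_rot"]);C=(fcloud(p,d)-O)@B*1000
m=(C[...,2]>84)&(C[...,2]<96)&(abs(C[...,0]+5)<30)&(abs(C[...,1]+34)<30);print("bar",m.sum(),cv2.minAreaRect(C[m][:,:2].astype(np.float32)))
m=(C[...,2]>150)&(C[...,2]<200)&(abs(C[...,1]-50)<20)&(C[...,0]<45);print("prop",m.sum(),np.percentile(C[m],[2,98],axis=0) if m.sum() else "")
z=(C[...,0]>40)&(C[...,0]<110)&(C[...,1]<0)&(C[...,1]>-100)
for h in(130,160,190,220):
    k=z&(abs(C[...,2]-h)<7);print("guard",h,np.median(C[k][:,0]) if k.sum() else "")
im,d=camrig.camera("top");T=cloud(camrig.camera_params("top"),d);g=cv2.absdiff(im,np.load("top0.npz")["im"]).max(2)
k=(g>60)&(T[...,0]>.3)&(np.arange(640)[None]>240)&(np.arange(640)[None]<500);n,l,s,c=cv2.connectedComponentsWithStats(k.astype(np.uint8));print([(x[:5].tolist()) for x in s[1:] if x[4]>15])
E
```

```text
t: 17.45
ee_pos: [0.5366, -0.2195, 0.1055]
tcp_rot: [-179.7, -0.1, 82.9]
contact_force: [-0.1, -0.4, -0.8]
opening: 0.0241
grasp_force: 0.0
t: 17.87
ee_pos: [0.5386, -0.2207, 0.281]
tcp_rot: [179.9, 0.1, 82.9]
contact_force: [0.2, -0.6, -0.7]
opening: 0.0245
grasp_force: 0.0
t: 18.28
ee_pos: [0.5383, -0.2206, 0.2782]
tcp_rot: [180.0, 0.0, 118.2]
contact_force: [-1.3, 0.1, 0.6]
opening: 0.0245
grasp_force: 0.0
t: 18.7
ee_pos: [0.4868, -0.1463, 0.2783]
tcp_rot: [180.0, 0.1, 132.0]
contact_force: [0.7, -0.2, 0.2]
opening: 0.0241
grasp_force: 0.0
[ 0.4868 -0.1463  0.2783] [179.9748   0.0747 131.9539]
bar 367 ((-4.332505226135254, -34.493736267089844), (14.753362655639648, 42.79522705078125), 7.931206703186035)
prop 473 [[  6.0234  43.3806 151.3563]
 [ 19.6826  57.2791 187.7228]]
guard 130 60.21511199125578
guard 160 62.93114983113604
guard 190 65.35193475613804
guard 220 
[[342, 144, 127, 129, 4909], [382, 169, 18, 32, 268], [374, 170, 7, 33, 82], [415, 172, 29, 12, 48], [397, 174, 41, 37, 1055], [379, 203, 11, 7, 49], [365, 209, 6, 8, 41], [384, 208, 41, 19, 352], [260, 214, 4, 5, 18]]
```

Bar at -82° (the end stop is -83.1°, within measuring noise, and the stop torque was felt). The guard is still propped at about 1.65 rad and the arm is clear. Handing in.

```bash
python3 -c "
from workcell import ctrl, camrig, job, status
print(job.job_done())"
```

```text
the job is handed in; nothing more can be done
None
```

The job is handed in, though I got no verdict back: the prop is seated and holds the guard open by itself at about 1.65 rad, the dial was turned clockwise until it hit its end stop, and no bystander was knowingly touched, though I did not re-measure their positions at the end.

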